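Set out the hex chocks on the display risers

TASK

Set out the four hexagonal chocks on the stepped grey display risers: the largest chock on the one-tier riser, the next on the two-tier riser, the next on the three-tier riser and the smallest on the four-tier riser. Stand each one upright, the same way up as it is now, in the middle of its riser's top and let go of it; do not shift the orange cam or the red pulley.

Things in the scene. Friction and masses are not known exactly. Their poses are not given: they have to be found in the camera images.
- hex_blue: The largest hex chock: a hollow hexagonal tube of blue anodised aluminium, standing on end, 58 mm across the flats (67 mm across the corners), 44 mm high, wall 6 mm, about 110 g, loose. Origin at the centre of its underside, z up along the tube. One pair of its upright outer flats faces along its own +x and -x; the other two pairs are turned 60 degrees to either side.
- hex_red: The second largest hex chock: a hollow hexagonal tube of red anodised aluminium, standing on end, 50 mm across the flats (58 mm across the corners), 38 mm high, wall 6 mm, about 80 g, loose. Origin at the centre of its underside, z up along the tube. One pair of its upright outer flats faces along its own +x and -x; the other two pairs are turned 60 degrees to either side.
- hex_green: The third largest hex chock: a hollow hexagonal tube of green anodised aluminium, standing on end, 42 mm across the flats (48 mm across the corners), 33 mm high, wall 6 mm, about 60 g, loose. Origin at the centre of its underside, z up along the tube. One pair of its upright outer flats faces along its own +x and -x; the other two pairs are turned 60 degrees to either side.
- hex_yellow: The smallest hex chock: a hollow hexagonal tube of yellow anodised aluminium, standing on end, 34 mm across the flats (39 mm across the corners), 28 mm high, wall 6 mm, about 40 g, loose. Origin at the centre of its underside, z up along the tube. One pair of its upright outer flats faces along its own +x and -x; the other two pairs are turned 60 degrees to either side.
- riser1: The one-tier display riser: a single round grey plastic tier, fixed to the bench. It is 10 mm high, 90 mm in diameter. Its flat dark grey top is 90 mm in diameter, 10 mm above the bench. Origin at the centre of its underside, z up.
- riser2: The two-tier display riser: a stepped stack of two round grey plastic tiers, fixed to the bench. Each tier is 10 mm high; the lowest is 90 mm in diameter and each one above is 12 mm smaller; dark and pale grey alternate from the bottom, which is dark. Its flat pale grey top is 78 mm in diameter, 20 mm above the bench. Origin at the centre of its underside, z up.
- riser3: The three-tier display riser: a stepped stack of three round grey plastic tiers, fixed to the bench. Each tier is 10 mm high; the lowest is 90 mm in diameter and each one above is 12 mm smaller; dark and pale grey alternate from the bottom, which is dark. Its flat dark grey top is 66 mm in diameter, 30 mm above the bench. Origin at the centre of its underside, z up.
- riser4: The four-tier display riser: a stepped stack of four round grey plastic tiers, fixed to the bench. Each tier is 10 mm high; the lowest is 90 mm in diameter and each one above is 12 mm smaller; dark and pale grey alternate from the bottom, which is dark. Its flat pale grey top is 54 mm in diameter, 40 mm above the bench. Origin at the centre of its underside, z up.
- cam: Orange aluminium climbing cam with a short dark stem, lying on the bench, about 85 by 60 mm and 30 mm high, about 100 g, loose; a bystander. Origin under its middle, stem towards its own -x, z up.
- pulley: Round red aluminium pulley wheel lying flat, 54 mm in diameter and 20 mm high, about 90 g, loose; a bystander. Origin at the centre of its underside, z up.
There are look-alikes about, which are no part of the job. What is shaped like the hex_yellow but purple is not meant.

How it is judged:
At the end, for the whole second after the job is handed in: Blue, red, green and yellow chock stand on the one-, two-, three- and four-tier riser: upright within 0.12 rad, centred within 12 mm, underside within 4 mm of the riser's top, at rest, released; cam and pulley within 20 mm of their starts (horizontal distance between hex_blue and riser1 below 0.012 m and z of hex_blue in the frame of riser1 between 0.006 and 0.014 m and angle between each of hex_blue, hex_red, hex_green, hex_yellow's own z axis and vertical below 0.12 rad and linear speed of each of hex_blue, hex_red, hex_green, hex_yellow below 0.02 m/s and horizontal distance between hex_red and riser2 below 0.012 m and z of hex_red in the frame of riser2 between 0.016 and 0.024 m and horizontal distance between hex_green and riser3 below 0.012 m and z of hex_green in the frame of riser3 between 0.026 and 0.034 m and horizontal distance between hex_yellow and riser4 below 0.012 m and z of hex_yellow in the frame of riser4 between 0.036 and 0.044 m and distance of each of cam, pulley from where it was at the start of the episode below 0.02 m); the robot touches nothing.
It fails at once if the cam was moved more than 20 mm from where it lay (distance of cam from where it was at the start of the episode above 0.02 m).
It fails at once if the pulley was moved more than 20 mm from where it lay (distance of pulley from where it was at the start of the episode above 0.02 m).
It also fails if it takes over 96 s, if anything falls off the work surface, if the arm or the gripper's body presses on something with over 40 N, if the wrist force passes 120 N, or if a joint passes its speed limit or range.

ROBOT

A 7-joint arm with a two-finger parallel gripper is mounted at the origin on the work surface. World frame = base frame: x ahead of the robot, y to its left, z up, the work surface at z = 0. Lengths are in m, angles in rad, forces in N, time in s.
With the tool pointing down it reaches from about 0.4 to 0.85 m from the base axis. Payload 10.4 kg.
Tool frame: the origin (TCP) lies at the very end of the fingers, on their centre line; the grasp point (between the pads) lies manip.hold_point_z behind it (manip.hold_point_z is the distance from the TCP to the grasp point, in m); z points along the fingers, y is the direction in which the jaws open and shut (so a half turn about z gives the same grasp; the last joint's range is limited). The gripper opens to 85 mm and grips with 20 to 120 N. Pads are 22 mm wide; open, the fingers measure 114 mm over their backs; the gripper's body (76 mm by 85 mm) begins 54 mm behind the grasp point. The pads swing forward as they close: fully open they stand 13 mm farther back than shut.
Start: joints at [1.254, 0.332, -0.065, 1.46, 0.022, 1.35, -0.088], TCP at [0.181, -0.598, 0.231] pointing down, gripper open.
Joint ranges: [-2.6, 2.6], [-0.5, 2.12], [-1.47, 1.34], [0.16, 2.42], [-1.27, 4.41], [0.06, 2.06], [-2.6, 2.6]. Speed limits (rad/s): [2.22, 2.22, 2.79, 2.79, 3.14, 3.14, 3.14].

INTERFACE

Orientations are given as a unit quaternion [x, y, z, w].
In Python, from workcell import manip gives the robot as it stands.
- The arm moves only by the tool jog_arm, never from a script. Its arguments are lists of equal length, an entry for each row: "translation": the shift along the world's x, y, z in mm, a list of three; "turn": the turn about the world's z in degrees. In form: {"translation": [[x, y, z], ...], "turn": [turn, ...]}. A call has 1 to 12 rows; each row is the pose to reach, as a shift and turn from the pose measured when the call began; what a row does not reach only later rows make up. A row lasts 1/12 s, in which the tool goes at most 41.7 mm and 7.16 degrees, less where a joint would pass 70% of its speed; a pose out of reach is approached as far as the arm can. A call with a gripper value outside its range is refused whole. "grip" is the finger opening in mm, from 0 to 85.4, set as the call begins (left out, the last holds). The fingers move at their own pace and stop on an object; "grip_force" is the grip in N (left out, the last holds). Time passes only in rows, so rows that repeat a pose let the fingers close. It gives the time, the measured TCP pose, the force and the opening at its end, in the units of the state.
- manip.get_obs(): the state, without advancing time (a new reading comes with each control period).
- manip.camera(name): name is "scene" or "top"; returns a dict with "frame" (480x640x3 uint8, red, green, blue), "mtx" (3x3 intrinsics, pixels), "pose" (4x4, takes a point from camera to world coordinates). Camera axes: x right, y down, z forward; pixel columns grow to the right and rows downward; lengths in m; the calibration is good to about 2 mm. A picture is of the moment at which its call begins. There is no depth.
- manip.hand_in(): hands the job in, once; it reports no verdict.
Trained networks look in a picture, given as the dict that the camera call returned (one of the last four; its "shot" number tells which), for a name from the list of things; names that differ only in an ending like _2 or _b are one class to them, and where a whole thing is asked for, a point or a joint stands for the part that bears it (a point fixed in the world has none). Each returns a list of dicts, best first, with "confidence" (0 to 1); they miss things now and then, are a little off and sometimes report something else, mostly with a low value. They report only what shows in the picture. A call takes as long as a camera call. They do not tell look-alikes from the thing itself.
- manip.outline_of(picture, label): "mask" (480x640 bool, what is visible of it) and "extent" ([left, top, right, bottom] in pixels, round what is visible of it).
- manip.pinpoint(picture, label): "at" ([column, row] in pixels: a listed point, or the origin of a listed thing).
The state is a dict: "clock": time; "joint_pos": joint angles; "joint_velocities": joint speeds; "tau": joint torques, N m; "position": TCP position; "ee_rot": TCP orientation; "ft_force": force on the tool from outside, world axes, zero at the start; "torque": the same for the moment, N m; "grip_width": opening from 0.0 (shut) to 1.0 (fully open).
Only numpy, scipy, OpenCV 4.12 (cv2) and the standard library are available. Lean on these libraries where they do the work, as an engineer would, in place of code of your own. Each camera call takes 0.05 s, during which the arm holds its last target. There are 200 camera calls.

## Working session

There is one attempt and no reset: what is moved stays moved. The work goes in short steps, Python scripts to look and compute and a tool call to move; the robot and the scene stay as the last step left them, time stands still between calls to the robot, and variables do not carry over. Pictures are saved under pics/ and viewed, about 12 in all and at most 16, crops included, and the job is handed in when it is done.

Besides the shell and the picture viewer there is one more tool, called after "Emit:" as name([rows], argument=value, ...), one row to a line, values as JSON. jog_arm: Moves the arm, as the interface text tells. Its arguments: {"type":"object","properties":{"translation":{"type":"array"},"turn":{"type":"array"},"grip":{"type":"number"},"grip_force":{"type":"number"}},"required":["translation","turn"]}

```bash
mkdir -p pics; cat > h.py <<'E'
import numpy as np, cv2
from workcell import manip
def ray(c,uv,z):
    K,T=np.array(c["mtx"]),np.array(c["pose"])
    d=T[:3,:3]@np.linalg.inv(K)@np.array([uv[0],uv[1],1.0]); o=T[:3,3]
    return o+d*(z-o[2])/d[2]
def proj(c,p):
    K,T=np.array(c["mtx"]),np.array(c["pose"])
    q=K@(T[:3,:3].T@(np.asarray(p,float)-T[:3,3])); return q[:2]/q[2]
def save(img,n): cv2.imwrite("pics/"+n,cv2.cvtColor(np.ascontiguousarray(img),cv2.COLOR_RGB2BGR))
E
python3 - <<'E'
from h import *
s=manip.get_obs();print(s["clock"],s["position"],s["ee_rot"],s["grip_width"],manip.hold_point_z)
for n in("top","scene"):
    c=manip.camera(n);save(c["frame"],n+"0.png");print(n,np.array(c["pose"]).round(3).tolist())
    for l in["hex_blue","hex_red","hex_green","hex_yellow","riser1","riser2","riser3","riser4","cam","pulley"]:
        for r in manip.pinpoint(c,l)[:3]:
            print(l,np.round(r["at"],1),round(r["confidence"],2),ray(c,r["at"],0).round(3)[:2])
E
```

```text
0.0 [ 0.18090001 -0.59783849  0.23051488] [ 9.89223690e-01  1.46410236e-01 -1.35176686e-04 -7.18810828e-04] 1.002802139976248 0.0187
top [[-0.026, -0.976, 0.216, 0.342], [-1.0, 0.024, -0.011, -0.039], [0.006, -0.217, -0.976, 1.076], [0.0, 0.0, 0.0, 1.0]]
hex_blue [257.6 193.3] 0.64 [0.686 0.086]
hex_red [270.  305.6] 0.7 [0.438 0.06 ]
hex_green [201.  306.8] 0.53 [0.439 0.205]
hex_yellow [438.5 241. ] 0.57 [ 0.568 -0.306]
hex_yellow [472.5 254.6] 0.54 [ 0.536 -0.377]
riser1 [370.7 250.4] 0.94 [ 0.551 -0.158]
riser1 [231.9 253.9] 0.69 [0.55  0.141]
riser1 [159.3 248. ] 0.67 [0.567 0.298]
riser2 [370.7 250.4] 0.94 [ 0.551 -0.158]
riser2 [231.9 253.9] 0.69 [0.55  0.141]
riser2 [159.3 248. ] 0.67 [0.567 0.298]
riser3 [370.7 250.4] 0.94 [ 0.551 -0.158]
riser3 [231.9 253.9] 0.69 [0.55  0.141]
riser3 [159.3 248. ] 0.67 [0.567 0.298]
riser4 [370.7 250.4] 0.94 [ 0.551 -0.158]
riser4 [231.9 253.9] 0.69 [0.55  0.141]
riser4 [159.3 248. ] 0.67 [0.567 0.298]
cam [335.9 309.4] 0.97 [ 0.426 -0.079]
cam [198.4 311.1] 0.71 [0.43 0.21]
cam [293.2 248.9] 0.51 [0.558 0.009]
pulley [295.7 251.3] 0.76 [0.
[... 269 characters left out ...]
 [408.3 251. ] 0.66 [0.554 0.159]
hex_yellow [162.7 282.4] 0.74 [ 0.57  -0.303]
hex_yellow [126.5 269. ] 0.74 [ 0.534 -0.372]
riser1 [406.3 250.4] 0.94 [0.552 0.156]
riser1 [238.6 266.2] 0.89 [ 0.551 -0.165]
riser1 [214.8 220.1] 0.85 [ 0.439 -0.209]
riser2 [406.3 250.4] 0.94 [0.552 0.156]
riser2 [238.6 266.2] 0.89 [ 0.551 -0.165]
riser2 [214.8 220.1] 0.85 [ 0.439 -0.209]
riser3 [406.3 250.4] 0.94 [0.552 0.156]
riser3 [238.6 266.2] 0.89 [ 0.551 -0.165]
riser3 [214.8 220.1] 0.85 [ 0.439 -0.209]
riser4 [406.3 250.4] 0.94 [0.552 0.156]
riser4 [238.6 266.2] 0.89 [ 0.551 -0.165]
riser4 [214.8 220.1] 0.85 [ 0.439 -0.209]
cam [281.5 211.7] 0.83 [ 0.433 -0.075]
pulley [326.7 256.9] 0.64 [0.549 0.002]
```

View pics/top0.png

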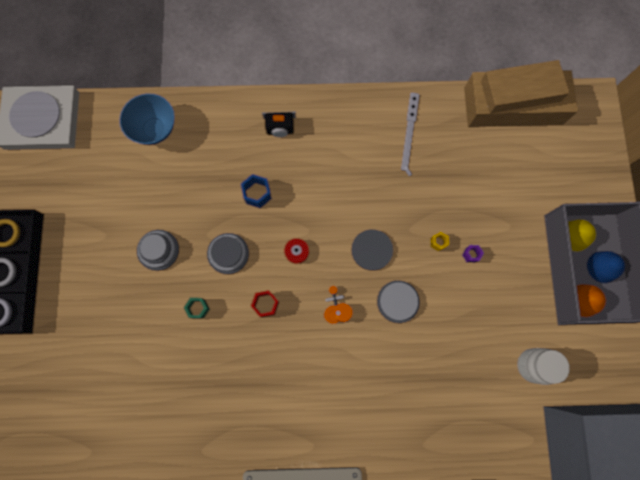

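View pics/scene0.png

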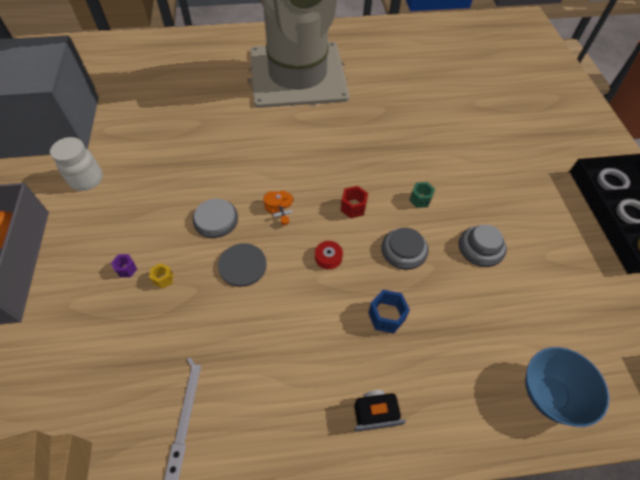

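The pictures agree. Chocks in the top view: blue (257,192), red (265,304), green (197,308), yellow (440,241). The purple look-alike is at (473,254). Risers: one-tier (372,250), two-tier (399,301), three-tier (228,253), four-tier (158,250). Next I fit silhouettes in both cameras.

```bash
cat > fit.py <<'E'
from h import *
from scipy.optimize import least_squares
HEX=dict(hex_blue=(.058,.044),hex_red=(.050,.038),hex_green=(.042,.033),hex_yellow=(.034,.028))
RIS=dict(riser1=1,riser2=2,riser3=3,riser4=4)
def pts(n,x,y,a,z0=0):
    if n in HEX:
        f,h=HEX[n]; t=a+np.pi/6+np.arange(6)*np.pi/3; R=f/np.sqrt(3)
        return [(x+R*np.cos(u),y+R*np.sin(u),z0+z) for z in(0,h) for u in t]
    t=np.linspace(0,2*np.pi,40,endpoint=False)
    return [(x+(.045-.006*i)*np.cos(u),y+(.045-.006*i)*np.sin(u),z) for i in range(RIS[n]) for z in(.01*i,.01*i+.01) for u in t]
D=np.array([(np.cos(t),np.sin(t)) for t in np.linspace(0,2*np.pi,72,endpoint=False)])
def mask(c,n,g):
    best=None
    for r in manip.outline_of(c,n):
        ys,xs=np.nonzero(r["mask"])
        if len(xs)<30: continue
        d=np.hypot(*(np.array([xs.mean(),ys.mean()])-proj(c,(*g,.02))))
        if d<18 and (best is None or d<best[0]): best=(d,r)
    if best is None: return None
    ys,xs=np.nonzero(best[1]["mask"]); return np.c_[xs,ys]
def sup(P): return (D@np.asarray(P,float).T).max(1)
def fit(cams,n,g,z0=0):
    obs=[]
    for c in cams:
        m=mask(c,n,g)
        if m is None: print("no mask",n); continue
        obs.append((c,sup(m)+.4))
    def res(p,o=obs): return np.concatenate([sup([proj(c,q) for q in pts(n,p[0],p[1],p[2],z0)])-s for c,s in o])
    out=[]
    for o in [obs]+[[k] for k in obs]:
        best=min((least_squares(res,[*g,a],kwargs=dict(o=o),x_scale=[.01,.01,.3],diff_step=1e-4,loss="soft_l1") for a in ((0.05,.3,.55,.8) if n in HEX else (0.1,))),key=lambda r:r.cost)
        out.append((best.x,np.sqrt(np.mean(res(best.x,o)**2))))
    for x,e in out: print(n,(x[:2]*1000).round(1),"yaw",round(np.degrees(x[2])%60,1),"rms",round(e,2))
    return out
E
python3 - <<'E'
from fit import *
cams=[manip.camera("top"),manip.camera("scene")]
G=dict(hex_blue=(.685,.087),hex_red=(.443,.065),hex_green=(.433,.207),hex_yellow=(.568,-.304),riser1=(.552,-.16),riser2=(.44,-.209),riser3=(.552,.15),riser4=(.567,.298))
for n,g in G.items(): fit(cams,n,g)
E
```

```text
hex_blue [683.2  88.2] yaw 40.4 rms 0.6
hex_blue [683.4  87.6] yaw 41.5 rms 0.51
hex_blue [683.   88.6] yaw 40.3 rms 0.63
hex_red [439.6  69.1] yaw 7.3 rms 0.86
hex_red [440.2  69.2] yaw 7.7 rms 0.84
hex_red [438.5  69.4] yaw 5.3 rms 0.83
hex_green [433.8 211.8] yaw 57.9 rms 0.54
hex_green [434.6 212.6] yaw 57.9 rms 0.32
hex_green [432.7 211.2] yaw 55.3 rms 0.4
hex_yellow [ 563.7 -302.7] yaw 26.1 rms 0.65
hex_yellow [ 564.1 -302.7] yaw 25.3 rms 0.3
hex_yellow [ 562.9 -303. ] yaw 27.9 rms 0.81
riser1 [ 550.9 -158.9] yaw 5.7 rms 0.5
riser1 [ 551.8 -158.6] yaw 5.7 rms 0.25
riser1 [ 549.7 -159.3] yaw 5.7 rms 0.41
riser2 [ 438.7 -208.1] yaw 5.7 rms 0.42
riser2 [ 439.6 -207.8] yaw 5.7 rms 0.24
riser2 [ 437.4 -208.4] yaw 5.7 rms 0.25
riser3 [550.2 150.4] yaw 5.7 rms 0.41
riser3 [550.8 151. ] yaw 5.7 rms 0.3
riser3 [549.6 150. ] yaw 5.7 rms 0.36
riser4 [561.3 300.9] yaw 5.7 rms 0.6
riser4 [561.7 301. ] yaw 5.7 rms 0.72
riser4 [560.9 300.9] yaw 5.7 rms 0.44
```

Both cameras agree within about 2 mm. I start with yellow at (564,-303), not the purple one. Jaw axis is now at 106.8° and needs 86°, so I turn -21°. The travel is high and clear of everything.

Emit:
jog_arm([
  [30, 25, 5],
  [60, 50, 10],
  [95, 75, 15],
  [130, 100, 15],
  [165, 128, 15],
  [200, 155, 15],
  [235, 182, 15],
  [270, 210, 15],
  [305, 236, 10],
  [335, 260, 0],
  [362, 280, -15],
  [383, 295, -30],
], turn=[0, -3, -6, -9, -12, -15, -18, -21, -21, -21, -21, -21], grip=62, grip_force=50)

```text
clock: 3.0
position: [0.5666, -0.3011, 0.2021]
ee_rot: [0.999, -0.036, 0.001, 0.0]
ft_force: [0.4, -1.3, 0.1]
grip_width: 0.726
```

```bash
cat > st.py <<'E'
from h import *
from scipy.spatial.transform import Rotation as R
def st():
    s=manip.get_obs();y=R.from_quat(s["ee_rot"]).apply([0,1,0])
    z=R.from_quat(s["ee_rot"]).apply([0,0,1])
    print("t",round(s["clock"],2),"pos",(np.array(s["position"])*1e3).round(1),"jaw",round(np.degrees(np.arctan2(y[1],y[0]))%180,1),"z",z.round(3),"w",round(s["grip_width"]*85.4,1),"F",np.round(s["ft_force"],1),"q",np.round(s["joint_pos"],2))
st()
E
python3 - <<'E'
import st
from h import *
a=manip.camera("top")["frame"][140:340,340:540];b=manip.camera("scene")["frame"][190:390,60:260]
save(cv2.resize(np.hstack([a,b]),None,fx=2,fy=2),"y1.png")
E
```

```text
t 3.0 pos [ 566.6 -301.1  202.1] jaw 85.9 z [ 0.003 -0.001 -1.   ] w 62.0 F [ 0.4 -1.3  0.1] q [ 0.63  0.4  -0.29  1.44  0.11  1.31 -1.3 ]
```

View pics/y1.png

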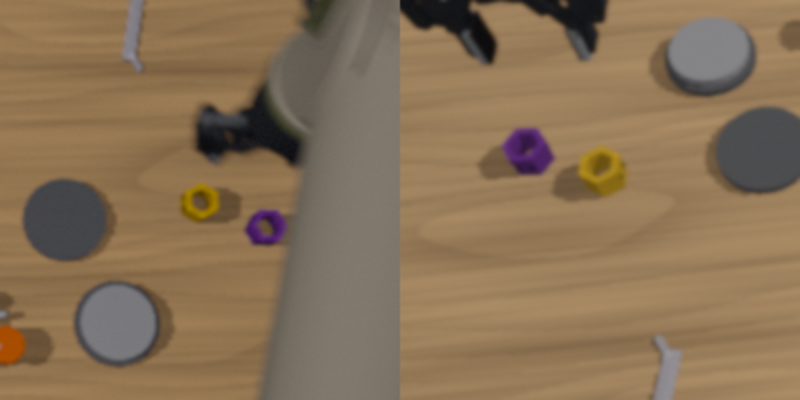

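Gripper is above the yellow chock at crop (200,200). Purple is next to it at (266,227) and untouched. The wrist is vertical, so I descend.

Emit:
jog_arm([
  [-2.6, -1.6, -30],
  [-2.6, -1.6, -60],
  [-2.6, -1.6, -90],
  [-2.6, -1.6, -115],
  [-2.6, -1.6, -140],
  [-2.6, -1.6, -160],
  [-2.6, -1.6, -175],
  [-2.6, -1.6, -185],
  [-2.6, -1.6, -192],
  [-2.6, -1.6, -196],
  [-2.6, -1.6, -199],
  [-2.6, -1.6, -199],
], turn=[0, 0, 0, 0, 0, 0, 0, 0, 0, 0, 0, 0])

```text
clock: 4.1
position: [0.565, -0.2978, -0.0011]
ee_rot: [0.999, -0.032, -0.001, -0.003]
ft_force: [0.3, -0.1, -0.1]
grip_width: 0.726
```

Emit:
jog_arm([
  [0, 0, 0],
  [0, 0, 0],
  [0, 0, 0],
  [0, 0, 0],
  [0, 0, 0],
  [0, 0, 0],
  [0, 0, 0],
  [0, 0, 0],
], turn=[0, 0, 0, 0, 0, 0, 0, 0], grip=20)

```text
clock: 4.77
position: [0.5656, -0.2981, -0.0001]
ee_rot: [0.999, -0.032, -0.0, -0.002]
ft_force: [-0.3, 0.2, 6.1]
grip_width: 0.388
```

```bash
python3 - <<'E'
import st
from h import *
manip.camera
b=manip.camera("scene")["frame"][190:340,60:260]
save(cv2.resize(b,None,fx=4,fy=4),"y2.png")
E
```

```text
t 4.77 pos [ 5.656e+02 -2.981e+02 -1.000e-01] jaw 86.3 z [-0.     0.004 -1.   ] w 33.2 F [-0.3  0.2  6.1] q [ 0.62  0.59 -0.26  1.62  0.17  0.96 -1.34]
```

View pics/y2.png

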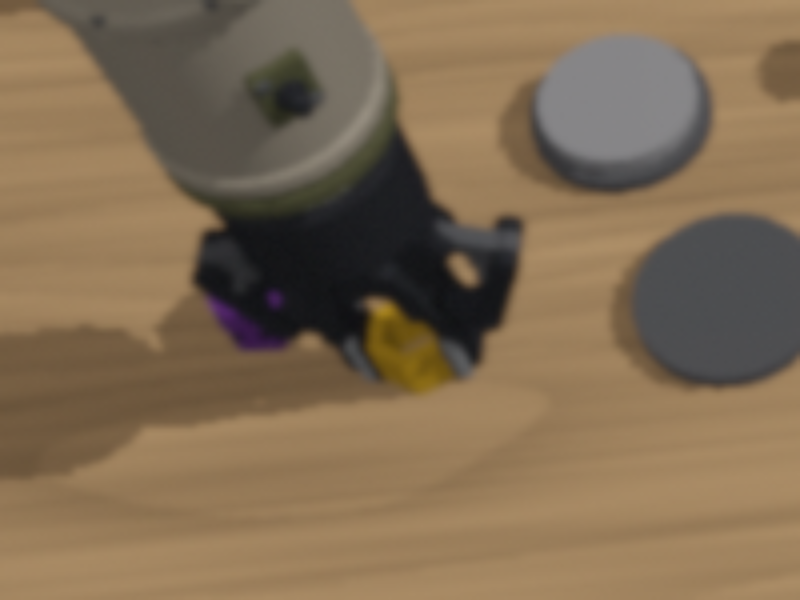

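Gripped at 33 mm, which matches 34 mm across the flats. Lifting straight up and carrying to riser4, high over everything, with a +45° turn.

Emit:
jog_arm([
  [0, 0, 8],
  [0, 0, 20],
  [0, 0, 40],
  [0, 0, 65],
  [0, 0, 90],
  [0, 0, 115],
  [0, 0, 135],
  [0, 10, 145],
  [0, 25, 150],
  [0, 45, 150],
  [0, 70, 150],
  [0, 100, 150],
], turn=[0, 0, 0, 0, 0, 0, 0, 0, 3, 6, 9, 12])

```text
clock: 5.82
position: [0.5648, -0.1966, 0.1492]
ee_rot: [0.997, 0.074, -0.001, -0.002]
ft_force: [0.2, 0.2, -0.8]
grip_width: 0.388
```

Emit:
jog_arm([
  [0, 35, 0],
  [0, 70, 0],
  [0, 105, 0],
  [0, 140, 0],
  [0, 175, 0],
  [0, 210, 0],
  [0, 245, 0],
  [0, 280, 0],
  [0, 315, 0],
  [0, 345, 0],
  [0, 370, 0],
  [0, 390, 0],
], turn=[3, 6, 9, 12, 15, 18, 21, 24, 27, 30, 32, 32])

```text
clock: 6.82
position: [0.5626, 0.1974, 0.1486]
ee_rot: [0.937, 0.35, -0.002, -0.002]
ft_force: [0.6, -0.3, -0.0]
grip_width: 0.388
```

```bash
python3 st.py
```

```text
t 6.82 pos [562.6 197.4 148.6] jaw 130.9 z [-0.006  0.003 -1.   ] w 33.1 F [ 0.6 -0.3 -0. ] q [ 0.09  0.4  -0.63  1.61  0.24  1.21 -1.44]
```

Emit:
jog_arm([
  [0, 25, 0],
  [0, 50, 0],
  [0, 75, 0],
  [0, 95, 0],
  [0, 104, 0],
  [0, 104, -10],
  [0, 104, -30],
  [0, 104, -50],
  [0, 104, -65],
  [0, 104, -75],
  [0, 104, -80],
  [0, 104, -80],
], turn=[0, 0, 0, 0, 0, 0, 0, 0, 0, 0, 0, 0])

```text
clock: 7.82
position: [0.562, 0.3003, 0.0672]
ee_rot: [0.937, 0.35, -0.003, -0.002]
ft_force: [-0.1, 0.3, -0.3]
grip_width: 0.391
```

```bash
python3 - <<'E'
import st
from h import *
a=manip.camera("top")["frame"][150:350,60:260];b=manip.camera("scene")["frame"][140:340,380:580]
save(cv2.resize(np.hstack([a,b]),None,fx=2,fy=2),"y3.png")
E
```

```text
t 7.82 pos [562.  300.3  67.2] jaw 130.9 z [-0.008  0.002 -1.   ] w 33.4 F [-0.1  0.3 -0.3] q [-0.1   0.57 -0.61  1.57  0.35  1.12 -1.65]
```

View pics/y3.png

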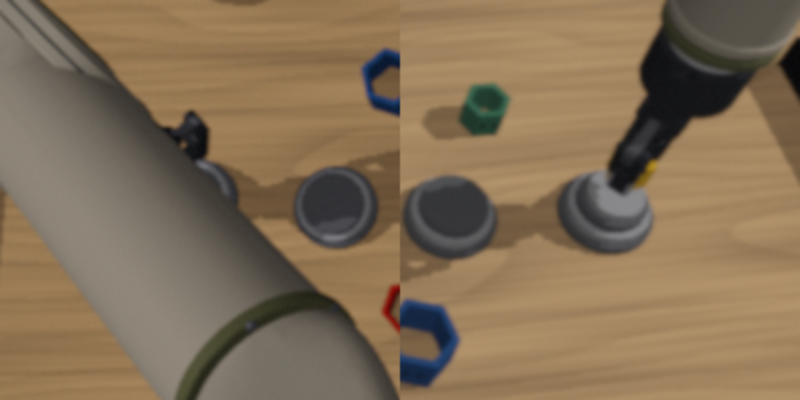

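The chock is held above riser4's top at crop (620,195). Lowering to z≈41.

Emit:
jog_arm([
  [0.5, 1.5, -8],
  [0.5, 1.5, -15],
  [0.5, 1.5, -20],
  [0.5, 1.5, -24],
  [0.5, 1.5, -26],
  [0.5, 1.5, -26],
  [0.5, 1.5, -26],
], turn=[0, 0, 0, 0, 0, 0, 0])

```text
clock: 8.5
position: [0.5634, 0.3029, 0.0431]
ee_rot: [0.937, 0.35, -0.002, -0.002]
ft_force: [0.1, -0.0, 0.5]
grip_width: 0.391
```

Emit:
jog_arm([
  [-0.5, -1, -1.5],
  [-0.5, -1, -3],
  [-0.5, -1, -3],
  [-0.5, -1, -3],
], turn=[0, 0, 0, 0])

```text
clock: 8.83
position: [0.5629, 0.3018, 0.0402]
ee_rot: [0.937, 0.35, -0.002, -0.002]
ft_force: [-0.2, 0.1, -0.9]
grip_width: 0.388
```

Emit:
jog_arm([
  [0, 0, -1],
  [0, 0, -2],
  [0, 0, -2],
  [0, 0, -2],
], turn=[0, 0, 0, 0])

```text
clock: 9.17
position: [0.5632, 0.3021, 0.0399]
ee_rot: [0.937, 0.35, -0.001, -0.002]
ft_force: [-5.5, -4.4, 13.5]
grip_width: 0.39
```

Contact, 13 N upward. Releasing, then rising straight up.

Emit:
jog_arm([
  [0, 0, 1],
  [0, 0, 1],
  [0, 0, 1],
  [0, 0, 2],
  [0, 0, 2],
  [0, 0, 3],
  [0, 0, 15],
  [0, 0, 35],
  [0, 0, 60],
  [0, 0, 90],
  [0, 0, 110],
  [0, 0, 120],
], turn=[0, 0, 0, 0, 0, 0, 0, 0, 0, 0, 0, 0], grip=60)

```text
clock: 10.17
position: [0.5642, 0.303, 0.1641]
ee_rot: [0.937, 0.35, 0.001, -0.002]
ft_force: [-0.2, 0.0, 0.3]
grip_width: 0.701
```

```bash
python3 - <<'E'
import st
from fit import *
c=[manip.camera("scene")]
fit(c,"hex_yellow",(.5613,.3009),.04)
fit(c,"hex_green",(.434,.212))
E
```

```text
t 10.17 pos [564.2 303.  164.1] jaw 130.9 z [-0.     0.005 -1.   ] w 59.9 F [-0.2  0.   0.3] q [-0.08  0.48 -0.65  1.48  0.29  1.27 -1.62]
hex_yellow [562.9 299.1] yaw 11.5 rms 0.31
hex_yellow [562.9 299.1] yaw 11.5 rms 0.31
hex_green [434.  211.4] yaw 55.8 rms 0.36
hex_green [434.  211.4] yaw 55.8 rms 0.36
```

Yellow stands within about 3 mm of riser4's centre. Next is green, at (434,212) with jaw 117°.

Emit:
jog_arm([
  [-20, -14, 0],
  [-45, -31, 0],
  [-70, -49, 0],
  [-95, -66, 0],
  [-118, -82, 0],
  [-130, -91, 0],
  [-130, -91, -20],
  [-130, -91, -45],
  [-130, -91, -70],
  [-130, -91, -90],
  [-130, -91, -100],
  [-130, -91, -100],
], turn=[-2, -5, -8, -11, -14, -14, -14, -14, -14, -14, -14, -14], grip=72)

```text
clock: 11.32
position: [0.4312, 0.21, 0.0571]
ee_rot: [0.973, 0.233, -0.004, -0.002]
ft_force: [-0.3, -0.2, -0.1]
grip_width: 0.839
```

```bash
python3 st.py
```

```text
t 11.32 pos [431.2 210.   57.1] jaw 116.9 z [-0.008  0.002 -1.   ] w 71.7 F [-0.3 -0.2 -0.1] q [ 0.05  0.27 -0.65  1.99  0.19  0.95 -1.8 ]
```

Emit:
jog_arm([
  [3, 2, -10],
  [3, 2, -22],
  [3, 2, -34],
  [3, 2, -44],
  [3, 2, -50],
  [3, 2, -53],
  [3, 2, -53],
], turn=[0, 0, 0, 0, 0, 0, 0])

```text
clock: 11.9
position: [0.4338, 0.2119, 0.0036]
ee_rot: [0.972, 0.233, -0.004, -0.002]
ft_force: [-0.1, 0.4, 0.5]
grip_width: 0.842
```

Emit:
jog_arm([
  [0, 0, 0],
  [0, 0, 0],
  [0, 0, 0],
  [0, 0, 0],
  [0, 0, 0],
  [0, 0, 0],
  [0, 0, 0],
  [0, 0, 0],
], turn=[0, 0, 0, 0, 0, 0, 0, 0], grip=28)

```text
clock: 12.57
position: [0.4343, 0.2122, 0.0043]
ee_rot: [0.972, 0.233, -0.003, -0.002]
ft_force: [-0.4, 0.0, 6.2]
grip_width: 0.487
```

Gripped at 41.6 mm. To riser3 at (550,150).

Emit:
jog_arm([
  [0, 0, 8],
  [0, 0, 22],
  [0, 0, 42],
  [0, 0, 65],
  [0, 0, 85],
  [10, -5, 95],
  [30, -16, 95],
  [55, -30, 95],
  [80, -43, 95],
  [102, -54, 95],
  [116, -62, 95],
  [116, -62, 90],
], turn=[0, 0, 0, 0, 0, 0, 0, 0, 0, 0, 0, 0])

```text
clock: 13.57
position: [0.5535, 0.1475, 0.0952]
ee_rot: [0.973, 0.231, -0.002, -0.002]
ft_force: [-0.4, -1.0, -1.4]
grip_width: 0.487
```

Emit:
jog_arm([
  [0, 0, -10],
  [0, 0, -24],
  [0, 0, -36],
  [0, 0, -46],
  [0, 0, -52],
  [0, 0, -55],
  [0, 0, -55],
], turn=[0, 0, 0, 0, 0, 0, 0])

```text
clock: 14.15
position: [0.5529, 0.1477, 0.0395]
ee_rot: [0.973, 0.231, -0.003, -0.002]
ft_force: [0.3, -0.1, -0.4]
grip_width: 0.487
```

Emit:
jog_arm([
  [-2, 2, -2],
  [-2, 2, -4],
  [-2, 2, -5.5],
  [-2, 2, -6.5],
  [-2, 2, -6.5],
], turn=[0, 0, 0, 0, 0])

```text
clock: 14.57
position: [0.5511, 0.1501, 0.0343]
ee_rot: [0.973, 0.231, -0.003, -0.002]
ft_force: [-5.4, -1.3, 11.2]
grip_width: 0.485
```

Contact. Releasing.

Emit:
jog_arm([
  [0, 0, 1],
  [0, 0, 1],
  [0, 0, 1],
  [0, 0, 2],
  [0, 0, 2],
  [0, 0, 3],
  [0, 0, 15],
  [0, 0, 35],
  [0, 0, 60],
  [0, 0, 85],
  [0, 0, 100],
  [0, 0, 105],
], turn=[0, 0, 0, 0, 0, 0, 0, 0, 0, 0, 0, 0], grip=70)

```text
clock: 15.57
position: [0.5525, 0.1506, 0.143]
ee_rot: [0.973, 0.231, -0.0, -0.002]
ft_force: [0.3, -0.3, 0.1]
grip_width: 0.819
```

```bash
python3 - <<'E'
import st
from fit import *
c=[manip.camera("scene")]
fit(c,"hex_green",(.551,.150),.03)
fit(c,"hex_blue",(.683,.088))
fit(c,"hex_red",(.440,.069))
E
```

```text
t 15.57 pos [552.5 150.6 143. ] jaw 116.7 z [-0.001  0.003 -1.   ] w 69.9 F [ 0.3 -0.3  0.1] q [ 0.14  0.34 -0.58  1.69  0.2   1.17 -1.6 ]
no mask hex_greenTraceback (most recent call last):
  File "<stdin>", line 4, in <module>
  File "fit.py", line 31, in fit
    best=min((least_squares(res,[*g,a],kwargs=dict(o=o),x_scale=[.01,.01,.3],diff_step=1e-4,loss="soft_l1") for a in ((0.05,.3,.55,.8) if n in HEX else (0.1,))),key=lambda r:r.cost)
  File "fit.py", line 31, in <genexpr>
    best=min((least_squares(res,[*g,a],kwargs=dict(o=o),x_scale=[.01,.01,.3],diff_step=1e-4,loss="soft_l1") for a in ((0.05,.3,.55,.8) if n in HEX else (0.1,))),key=lambda r:r.cost)
              ~~~~~~~~~~~~~^^^^^^^^^^^^^^^^^^^^^^^^^^^^^^^^^^^^^^^^^^^^^^^^^^^^^^^^^^^^^^^^^^^^^^^^^^^^^^^^
    return func(*args, **kwargs)
    vector_fun = VectorFunction(
        fun_wrapped,
    ...<6 lines>...
        workers=workers
    )
    self._update_fun()
    ~~~~~~~~~~~~~~~~^^
    self.f = self.fun_wrapped(xp_copy(self.x))
             ~~~~~~~~~~~~~~~~^^^^^^^^^^^^^^^^^
    return np.atleast_1d(self.fun(x))
                         ~~~~~~~~^^^
    return self.f(x, *self.args, **self.kwargs)
           ~~~~~~^^^^^^^^^^^^^^^^^^^^^^^^^^^^^^
  File "fit.py", line 28, in res
    def res(p,o=obs): return np.concatenate([sup([proj(c,q) for q in pts(n,p[0],p[1],p[2],z0)])-s for c,s in o])
                             ~~~~~~~~~~~~~~^^^^^^^^^^^^^^^^^^^^^^^^^^^^^^^^^^^^^^^^^^^^^^^^^^^^^^^^^^^^^^^^^^^^^
ValueError: need at least one array to concatenate
```

Occluded by the gripper, so I check green after moving off to blue (683,88), jaw 100.7°.

Emit:
jog_arm([
  [20, -10, 0],
  [45, -22, 0],
  [70, -34, 0],
  [95, -46, 0],
  [118, -57, 0],
  [130.5, -62.5, 0],
  [130.5, -62.5, -15],
  [130.5, -62.5, -30],
  [130.5, -62.5, -43],
  [130.5, -62.5, -43],
], turn=[-2, -5, -8, -11, -14, -16, -16, -16, -16, -16], grip=83)

```text
clock: 16.5
position: [0.6798, 0.0873, 0.0928]
ee_rot: [0.996, 0.094, -0.005, -0.002]
ft_force: [-0.7, 0.3, -1.1]
grip_width: 0.973
```

```bash
python3 - <<'E'
import st
from fit import *
c=manip.camera("scene")
save(cv2.resize(c["frame"][160:360,300:540],None,fx=3,fy=3),"g1.png")
try: fit([c],"hex_green",(.551,.150),.03)
except Exception as e: print("x")
E
```

```text
t 16.5 pos [679.8  87.3  92.8] jaw 100.8 z [-0.009  0.002 -1.   ] w 83.1 F [-0.7  0.3 -1.1] q [ 0.12  0.61 -0.45  1.41  0.27  1.19 -1.74]
no mask hex_green
x
```

View pics/g1.png

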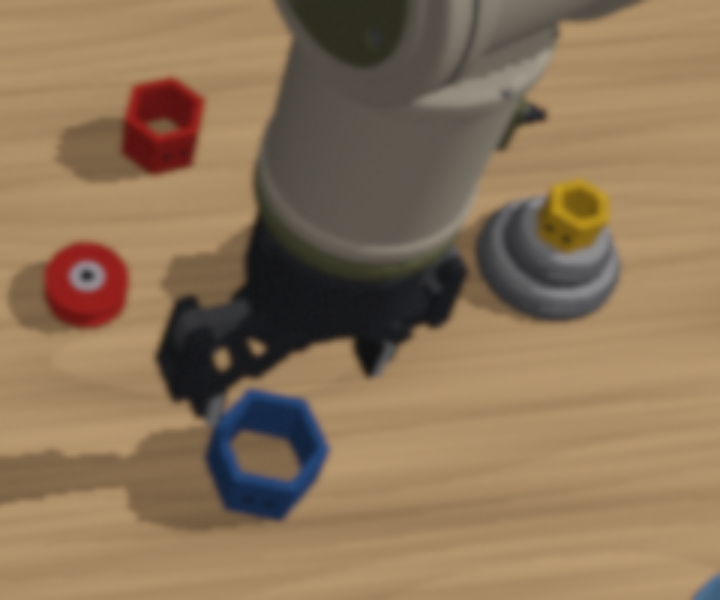

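Yellow stands on riser4 at crop (575,215), and the open jaws are above blue at (268,450). Green is hidden behind the arm. Descending.

Emit:
jog_arm([
  [3.5, 1, -8],
  [3.5, 1, -22],
  [3.5, 1, -38],
  [3.5, 1, -52],
  [3.5, 1, -64],
  [3.5, 1, -74],
  [3.5, 1, -81],
  [3.5, 1, -85],
  [3.5, 1, -85],
], turn=[0, 0, 0, 0, 0, 0, 0, 0, 0])

```text
clock: 17.35
position: [0.6846, 0.0887, 0.0106]
ee_rot: [0.996, 0.094, -0.003, -0.002]
ft_force: [-0.3, -1.1, -0.3]
grip_width: 0.972
```

Emit:
jog_arm([
  [0, 0, 0],
  [0, 0, 0],
  [0, 0, 0],
  [0, 0, 0],
  [0, 0, 0],
  [0, 0, 0],
  [0, 0, 0],
  [0, 0, 0],
], turn=[0, 0, 0, 0, 0, 0, 0, 0], grip=44)

```text
clock: 18.02
position: [0.6852, 0.0888, 0.0116]
ee_rot: [0.996, 0.094, -0.002, -0.002]
ft_force: [0.6, 0.3, 6.7]
grip_width: 0.671
```

Emit:
jog_arm([
  [0, 0, 8],
  [0, 0, 22],
  [0, 0, 42],
  [0, 0, 65],
  [0, 0, 85],
  [-4, -8, 100],
  [-12, -22, 105],
  [-24, -44, 105],
  [-38, -70, 105],
  [-52, -97, 105],
  [-66, -123, 105],
  [-80, -149, 105],
], turn=[0, 0, 0, 0, 0, 0, 0, -2, -4, -6, -8, -10])

```text
clock: 19.02
position: [0.6039, -0.0621, 0.1172]
ee_rot: [1.0, 0.005, -0.002, -0.002]
ft_force: [0.3, -0.8, -1.1]
grip_width: 0.668
```

Emit:
jog_arm([
  [-14, -26, 0],
  [-28, -52, 0],
  [-40, -75, 0],
  [-49, -90, 0],
  [-53, -98, 0],
  [-53, -98.5, -15],
  [-53, -98.5, -35],
  [-53, -98.5, -55],
  [-53, -98.5, -70],
  [-53, -98.5, -80],
  [-53, -98.5, -83],
  [-53, -98.5, -83],
], turn=[-2, -4, -5, -5, -5, -5, -5, -5, -5, -5, -5, -5])

```text
clock: 20.02
position: [0.5507, -0.1603, 0.0339]
ee_rot: [0.999, -0.038, -0.002, -0.002]
ft_force: [0.3, -0.7, -0.4]
grip_width: 0.672
```

Emit:
jog_arm([
  [1.5, 1.5, -4],
  [1.5, 1.5, -8],
  [1.5, 1.5, -11],
  [1.5, 1.5, -13],
  [1.5, 1.5, -14],
  [1.5, 1.5, -14],
], turn=[0, 0, 0, 0, 0, 0])

```text
clock: 20.52
position: [0.5524, -0.1586, 0.0214]
ee_rot: [0.999, -0.038, -0.002, -0.002]
ft_force: [-7.5, 1.1, 15.4]
grip_width: 0.67
```

Emit:
jog_arm([
  [0, 0, 1],
  [0, 0, 1],
  [0, 0, 1],
  [0, 0, 2],
  [0, 0, 2],
  [0, 0, 3],
  [0, 0, 15],
  [0, 0, 35],
  [0, 0, 60],
  [0, 0, 85],
  [0, 0, 100],
  [0, 0, 105],
], turn=[0, 0, 0, 0, 0, 0, 0, 0, 0, 0, 0, 0], grip=82)

```text
clock: 21.52
position: [0.554, -0.1589, 0.1303]
ee_rot: [0.999, -0.038, 0.0, -0.001]
ft_force: [-0.5, -0.2, -0.2]
grip_width: 0.962
```

```bash
python3 - <<'E'
import st
from fit import *
c=manip.camera("scene"); t=manip.camera("top")
for n,g,z in (("hex_green",(.551,.150),.03),("hex_blue",(.551,-.159),.01),("hex_red",(.440,.069),0)):
  try: fit([c,t],n,g,z)
  except Exception as e: print("x")
E
```

```text
t 21.52 pos [ 554.  -158.9  130.3] jaw 85.7 z [ 0.001  0.002 -1.   ] w 82.1 F [-0.5 -0.2 -0.2] q [ 0.51  0.33 -0.37  1.7   0.13  1.14 -1.54]
hex_green [551.2 148.8] yaw 56.6 rms 0.82
hex_green [550.4 148.8] yaw 56.3 rms 0.47
hex_green [552.3 148.7] yaw 58.6 rms 0.92
hex_blue [ 549.5 -158.5] yaw 23.6 rms 5.73
hex_blue [ 549.1 -158.9] yaw 23.6 rms 0.43
hex_blue [ 548.1 -140.6] yaw 7.7 rms 6.4
hex_red [438.5  69.7] yaw 7.8 rms 0.7
hex_red [436.6  69.3] yaw 7.9 rms 0.49
hex_red [439.6  70.5] yaw 10.6 rms 0.43
```

Green is at (551,149) and blue at (549.5,-158.5), both centred. Last is red at (439,69.5), jaw 127.5°, so I turn +42°.

Emit:
jog_arm([
  [-10, 20, 5],
  [-22, 44, 5],
  [-34, 68, 5],
  [-46, 92, 5],
  [-58, 116, 5],
  [-70, 140, 5],
  [-82, 164, 5],
  [-94, 188, 5],
  [-104, 208, 0],
  [-112, 222, -10],
  [-115, 228.5, -25],
  [-115, 228.5, -40],
], turn=[4, 8, 13, 18, 23, 28, 33, 38, 42, 42, 42, 42], grip=78)

```text
clock: 22.92
position: [0.4362, 0.0718, 0.0849]
ee_rot: [0.946, 0.324, -0.003, -0.001]
ft_force: [-0.5, -0.8, -0.1]
grip_width: 0.911
```

```bash
python3 st.py
```

```text
t 22.92 pos [436.2  71.8  84.9] jaw 127.8 z [-0.007 -0.001 -1.   ] w 77.8 F [-0.5 -0.8 -0.1] q [ 0.35  0.13 -0.64  2.06  0.09  0.99 -1.25]
```

Emit:
jog_arm([
  [3, -2, -8],
  [3, -2, -20],
  [3, -2, -34],
  [3, -2, -47],
  [3, -2, -58],
  [3, -2, -68],
  [3, -2, -75],
  [3, -2, -79],
  [3, -2, -79],
], turn=[0, 0, 0, 0, 0, 0, 0, 0, 0])

```text
clock: 23.67
position: [0.4388, 0.0697, 0.0052]
ee_rot: [0.946, 0.324, -0.004, -0.001]
ft_force: [0.0, 0.1, 0.5]
grip_width: 0.911
```

Emit:
jog_arm([
  [0, 0, 0],
  [0, 0, 0],
  [0, 0, 0],
  [0, 0, 0],
  [0, 0, 0],
  [0, 0, 0],
  [0, 0, 0],
  [0, 0, 0],
], turn=[0, 0, 0, 0, 0, 0, 0, 0], grip=36)

```text
clock: 24.33
position: [0.4394, 0.0698, 0.0059]
ee_rot: [0.946, 0.324, -0.003, -0.001]
ft_force: [-1.8, 0.1, 6.6]
grip_width: 0.577
```

Emit:
jog_arm([
  [0, 0, 8],
  [0, 0, 22],
  [0, 0, 42],
  [0, 0, 65],
  [0, 0, 88],
  [0, 0, 105],
  [0, -8, 115],
  [0, -22, 118],
  [0, -42, 118],
  [0, -66, 118],
  [0, -92, 118],
  [0, -118, 118],
], turn=[0, 0, 0, 0, 0, 0, 0, 0, 0, 0, 0, 0])

```text
clock: 25.33
position: [0.4392, -0.0491, 0.1246]
ee_rot: [0.946, 0.324, -0.003, -0.001]
ft_force: [0.6, 0.1, -0.9]
grip_width: 0.578
```

Emit:
jog_arm([
  [0, -28, 0],
  [0, -56, 0],
  [0, -84, 0],
  [0, -110, 0],
  [0, -132, 0],
  [0, -148, 0],
  [0, -157, 0],
  [0, -159, -10],
  [0, -159, -25],
  [0, -159, -42],
  [0, -159, -55],
  [0, -159, -60],
], turn=[0, 0, 0, 0, 0, 0, 0, 0, 0, 0, 0, 0])

```text
clock: 26.33
position: [0.4382, -0.2063, 0.0625]
ee_rot: [0.946, 0.325, -0.004, -0.002]
ft_force: [-0.2, -0.6, -1.6]
grip_width: 0.574
```

```bash
python3 st.py
```

```text
t 26.33 pos [ 438.2 -206.3   62.5] jaw 128.0 z [-0.008  0.001 -1.   ] w 49.0 F [-0.2 -0.6 -1.6] q [ 0.68  0.23 -0.37  1.99  0.1   0.95 -0.65]
```

Contact is expected at z ≈ 26.

Emit:
jog_arm([
  [0.5, -2, -8],
  [0.5, -2, -17],
  [0.5, -2, -25],
  [0.5, -2, -31],
  [0.5, -2, -34],
  [0.5, -2, -36.5],
  [0.5, -2, -38],
  [0.5, -2, -38],
], turn=[0, 0, 0, 0, 0, 0, 0, 0])

```text
clock: 27.0
position: [0.4388, -0.2082, 0.0259]
ee_rot: [0.946, 0.325, -0.004, -0.002]
ft_force: [-9.6, 5.1, 18.1]
grip_width: 0.579
```

Emit:
jog_arm([
  [0, 0, 1],
  [0, 0, 1],
  [0, 0, 1],
  [0, 0, 2],
  [0, 0, 2],
  [0, 0, 3],
  [0, 0, 15],
  [0, 0, 35],
  [0, 0, 60],
  [0, 0, 90],
  [0, 0, 120],
  [0, 0, 150],
], turn=[0, 0, 0, 0, 0, 0, 0, 0, 0, 0, 0, 0], grip=76)

```text
clock: 28.0
position: [0.4385, -0.208, 0.1773]
ee_rot: [0.946, 0.325, -0.004, -0.002]
ft_force: [1.4, -0.6, -0.1]
grip_width: 0.889
```

Emit:
jog_arm([
  [-10, -25, 10],
  [-25, -60, 30],
  [-40, -95, 50],
  [-55, -130, 60],
  [-70, -165, 60],
  [-90, -200, 60],
  [-110, -235, 60],
  [-130, -265, 60],
  [-150, -290, 60],
  [-170, -310, 60],
  [-180, -325, 60],
  [-180, -325, 60],
], turn=[0, 0, 0, 0, 0, 0, 0, 0, 0, 0, 0, 0])

```text
clock: 29.0
position: [0.2543, -0.5361, 0.2368]
ee_rot: [0.947, 0.322, -0.005, -0.002]
ft_force: [-0.2, -0.1, -0.1]
grip_width: 0.895
```

```bash
python3 - <<'E'
import st
from fit import *
c=manip.camera("scene"); t=manip.camera("top")
for n,g,z in (("hex_blue",(.551,-.159),.01),("hex_red",(.439,-.208),.02),("hex_green",(.551,.150),.03),("hex_yellow",(.561,.301),.04)):
  try: fit([c,t],n,g,z)
  except Exception as e: print("x")
for n in("cam","pulley"):
  for k in(c,t): print(n,[(np.round(r["at"],1),round(r["confidence"],2)) for r in manip.pinpoint(k,n)[:1]])
save(cv2.resize(np.hstack([t["frame"][130:370,120:500],c["frame"][150:390,170:550]]),None,fx=1.05,fy=1.05),"end.png")
E
```

```text
t 29.0 pos [ 254.3 -536.1  236.8] jaw 127.6 z [-0.011  0.    -1.   ] w 76.4 F [-0.2 -0.1 -0.1] q [ 1.1   0.26 -0.06  1.54  0.03  1.35  0.12]
hex_blue [ 549.9 -159. ] yaw 24.5 rms 0.45
hex_blue [ 549.6 -159.2] yaw 23.9 rms 0.55
hex_blue [ 550.1 -158.9] yaw 24.7 rms 0.3
hex_red [ 439.2 -208.6] yaw 9.3 rms 0.5
hex_red [ 438.2 -209.2] yaw 8.6 rms 0.29
hex_red [ 439.8 -208. ] yaw 10.0 rms 0.44
hex_green [551.5 149. ] yaw 57.6 rms 0.42
hex_green [551.5 149. ] yaw 58.0 rms 0.44
hex_green [551.5 149. ] yaw 57.0 rms 0.4
hex_yellow [562.8 299.9] yaw 11.6 rms 0.73
hex_yellow [561.5 301.1] yaw 12.9 rms 0.57
hex_yellow [563.8 299.1] yaw 10.2 rms 0.46
cam [(array([280.3, 209.6]), 0.87)]
cam [(array([337.1, 308.5]), 0.95)]
pulley [(array([327.4, 257.6]), 0.68)]
pulley [(array([295.6, 252.1]), 0.86)]
```

View pics/end.png

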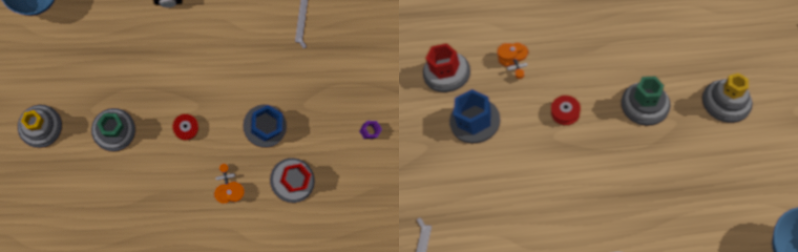

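All four chocks stand centred on their risers: blue at top crop (265,124), red (294,179), green (110,126), yellow (34,121). The cam and pulley haven't moved, so I hand in.

```bash
python3 -c "from workcell import manip; print(manip.hand_in())"
```

```text
the job is handed in; nothing more can be done
None
```

All four chocks are on their risers and released: blue on the one-tier, red on the two-tier, green on the three-tier and yellow on the four-tier. I handed the job in at about 29 s of the 96 s allowed; the hand-in reports no verdict.

- **Placement:** the last two-camera fit put every chock within about 2.5 mm of its riser's centre. In the final picture all four stand upright.
- **Bystanders:** the cam and pulley showed within about 2 pixels (roughly 4 mm) of where they started. The purple look-alike was not picked up or displaced.
- **Clearance:** the arm was moved back to one side and the wrist force read near zero before handing in. The highest force I saw was about 21 N, at set-down contact.
- **Checks that failed on the way:**
  - Two looks at the green chock right after placing it were blocked by the arm.
  - One top-view fit of the blue chock came out bad, probably for the same reason.
  - All of these came out clean in the final check.

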